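# Set a camera mounting plate over the bench edge and hold it down

## Robot

A 7-joint arm with a two-finger parallel gripper is mounted at the origin on the work surface. World frame = base frame: x ahead of the robot, y to its left, z up, the work surface at z = 0. Lengths are in m, angles in rad, forces in N, time in s.
With the tool pointing down it reaches from about 0.4 to 0.85 m from the base axis. Payload 4.5 kg.
Tool frame: the origin (TCP) lies midway between the tips of the shut fingers; the grasp point (between the pads) lies 19 mm behind it; z points along the fingers, y is the line along which they close (so a half turn about z gives the same grasp; the last joint's range is limited). The gripper opens to 88 mm and grips with 3 to 60 N. Pads are 18 mm wide; open, the fingers measure 123 mm over their backs; the gripper's body (75 mm by 187 mm) begins 45 mm behind the grasp point.
Start: joints at [-1.171, 0.689, -0.195, 1.565, 0.157, 0.902, -0.215], TCP at [0.224, 0.584, 0.239] pointing down, gripper open.
Joint ranges: [-3.01, 3.01], [-0.46, 2.08], [-1.47, 1.51], [0.13, 2.56], [-1, 4.14], [0.04, 2.09], [-2.66, 2.66]. Speed limits (rad/s): [2.57, 2.57, 3.14, 3.14, 3.14, 3.14, 3.14].

## Interface

Orientations are given as a unit quaternion [x, y, z, w].
In Python, from plant import r gives the robot as it stands.
- The arm moves only by the tool carry_out, never from a script. Its argument "plan" is a list of rows, each an object with "rot": the turn, a rotation vector about the tool's x, y, z in rad, a list of three; "xyz": the shift along the tool's x, y, z in m, a list of three; "grip": the closure in counts, from 0 (fully open) to 255 (shut). In form: [{"rot": [wx, wy, wz], "xyz": [dx, dy, dz], "grip": grip}, ...]. A call has 1 to 8 rows; each row is the pose to reach, as a shift and turn from the pose commanded when the call began, along the tool's axes at that moment; what a row does not reach only later rows make up. A row lasts 1/12 s, in which the tool goes at most 41.7 mm and 7.16 degrees, less where a joint would pass 70% of its speed; a pose out of reach is approached as far as the arm can. A call with a gripper value outside its range is refused whole. The fingers move at their own pace and stop on an object; "squeeze" is the grip in N (left out, the last holds). Time passes only in rows, so rows that repeat a pose let the fingers close. It gives the time, the measured TCP pose, the force, the opening and the grip force at its end, in the units of the state.
- r.get_state(): the state, without advancing time (a new reading comes with each control period).
- r.snapshot(name): name is "scene" or "top"; returns the picture (384x512x3 uint8, red, green, blue); there is no depth.
- r.camera_params(name): a dict with "fx", "fy", "cx", "cy" (pixels), "position" and "attitude" of the camera in the world. Camera axes: x right, y down, z forward; pixel columns grow to the right and rows downward; lengths in m; the calibration is good to about 2 mm. A picture is of the moment at which its call begins. camera_params takes no time and is no camera call.
- r.finish_job(): hands the job in; it is judged then, once.
The state is a dict: "clock": time; "q": joint angles; "qd": joint speeds; "joint_torque": joint torques, N m; "tool_pos": TCP position; "eef_rot": TCP orientation; "contact_force": force on the tool from outside, world axes, zero at the start; "moment": the same for the moment, N m; "opening": opening from 0.0 (shut) to 1.0 (fully open); "finger_force": force on a finger pad.
Only numpy, scipy, OpenCV 4.12 (cv2) and the standard library are available. Lean on these libraries where they do the work, as an engineer would, in place of code of your own. Each camera call takes 0.05 s, during which the arm holds its last target. There are 200 camera calls.

## Task

Using only your fingertips, without picking anything up, slide the thin aluminium plate out over the edge of the plywood bench until just its blue strip hangs past the edge, with the strip's inner border right over the edge and parallel to it. Then press the plate down firmly on the part that still lies on the bench, and finish while holding it pressed down like that, so that a colleague can drive screws up through the overhanging holes. Leave everything else on the bench where it is.

Things in the scene. Friction and masses are not known exactly. Their poses are not given: they have to be found in the camera images.
- bench: fixed plywood bench top, 22 mm thick, 420 x 1560, grey slotted steel angle flush under its outer edge; place and turn vary. Origin: on the top surface, middle of the outer edge (away from the robot). x: level, square to the edge, outwards into free air (edge at x = 0, bench at x < 0); y: along the edge; z: up. Top surface 24 mm above the robot's table.
- plate: loose aluminium plate 140 x 190 x 6 mm, 0.43 kg, flat on the bench, within 0.3 rad of square to it. Origin: centre of its underside; z up. x: along the 140 side to the blue end (front edge x = +70, rear edge -70). The front 40 mm are blue with five screw holes, inner border at x = +30. Push its rear edge, or press on top and drag. Tips if it overhangs over 70. Holding down takes 5 to 20 N.
- band_line (a point): middle of the blue strip's inner border, on the plate's top face (6 mm above its underside, 30 mm ahead of its centre); its axes are the plate's
- screw_tin: bystander, loose, to be left alone: open round steel tin with screws, 24 high, diameter 90 (mm); origin: centre of its underside, z up
- tape_roll: bystander, loose, to be left alone: yellow roll of tape lying flat, diameter 100, hole 76, 24 high (mm); origin: centre of its underside, z up
- screwdriver: bystander, loose, to be left alone: red-handled screwdriver, lying on the bench, 190 (mm); origin: middle of its length, underside, z up
- bracket: bystander, loose, to be left alone: white L-shaped bracket, 60 by 50, 60 high (mm); origin: centre of its underside, z up
- camera: bystander, loose, to be left alone: black box-shaped camera module with round lens, about 105 by 58, 62 high (mm); origin: centre of its underside, z up
- bottle: bystander, loose, to be left alone: closed bottle with green label and white cap, diameter 62, 190 high (mm); origin: centre of its underside, z up
- mug: bystander, loose, to be left alone: blue mug, diameter 80, 90 high (mm); origin: centre of its underside, z up

How it is judged:
By the outcome, as a careful person would: the job done as asked, in the order asked, and still so for the second after the job is handed in, while the arm keeps its last pose, push and grip.
It also fails if it takes over 48 s, if anything falls off the work surface, if the arm or the gripper's body presses on something with over 40 N, if the wrist force passes 120 N, or if a joint passes its speed limit or range.

## Working session

There is one attempt and no reset: what is moved stays moved. The work goes in short steps, Python scripts to look and compute and a tool call to move; the robot and the scene stay as the last step left them, time stands still between calls to the robot, and variables do not carry over. Pictures are saved under pics/ and viewed, at most 10 in all, crops included, and the job is handed in when it is done.

Besides the shell and the picture viewer there is one more tool, called after "Emit:" in YAML: its name, and indented under it one key for each argument. carry_out: Moves the arm, as the interface text tells. Its arguments: {"type":"object","properties":{"plan":{"type":"array"},"squeeze":{"type":"number"}},"required":["plan"]}

```bash
mkdir -p pics
python3 - <<'E'
from plant import r
import cv2
for n in("scene","top"):
    cv2.imwrite(f"pics/{n}0.png",r.snapshot(n)[:,:,::-1]); print(n,r.camera_params(n))
s=r.get_state(); print({k:s[k] for k in("clock","tool_pos","eef_rot","contact_force","opening")})
E
```

```text
scene {'fx': 495.86376335387973, 'fy': 495.86376335387973, 'cx': 255.22394876185476, 'cy': 186.02981900706945, 'position': array([1.73286245, 0.01383309, 0.95816286]), 'attitude': array([ 0.65471223,  0.60831512, -0.3133234 , -0.32114337])}
top {'fx': 372.5842950808239, 'fy': 372.5842950808239, 'cx': 256.2288977249561, 'cy': 195.03986118529372, 'position': array([0.44123843, 0.07069323, 1.19802797]), 'attitude': array([-0.6995275 ,  0.71300809, -0.04178627,  0.02312233])}
{'clock': 0.1, 'tool_pos': array([0.2234223 , 0.5831252 , 0.23800853]), 'eef_rot': array([ 1.81867855e-01,  9.83322664e-01, -7.84372348e-04, -8.65671044e-05]), 'contact_force': array([ 0.82550985,  0.84160131, -0.12195564]), 'opening': 0.9999717573981439}
```

View pics/top0.png

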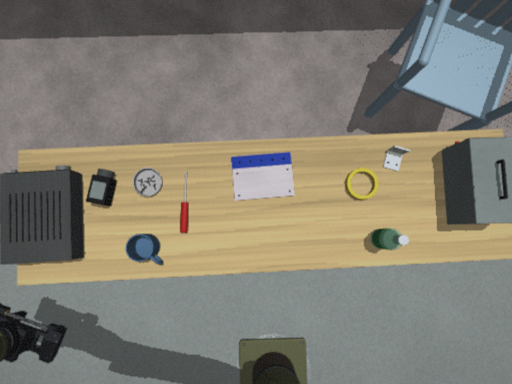

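View pics/scene0.png

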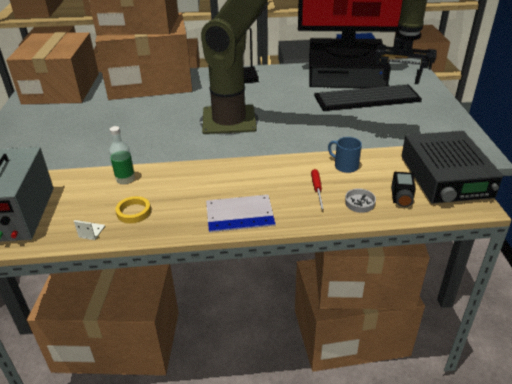

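Top view: the plate is at about (263,176) with the blue strip facing the outer edge (rows ~140-148). The screwdriver is at (185,200) and the tape at (362,184), both clear of it. I'll enlarge the plate in both views.

Run:
```python
import cv2
a=cv2.imread("pics/top0.png")[130:205,215:315]; cv2.imwrite("pics/top0c.png",cv2.resize(a,None,fx=8,fy=8,interpolation=cv2.INTER_CUBIC))
a=cv2.imread("pics/scene0.png")[185:260,190:290]; cv2.imwrite("pics/scene0c.png",cv2.resize(a,None,fx=8,fy=8,interpolation=cv2.INTER_CUBIC))
```

```text
(no output)
```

View pics/top0c.png

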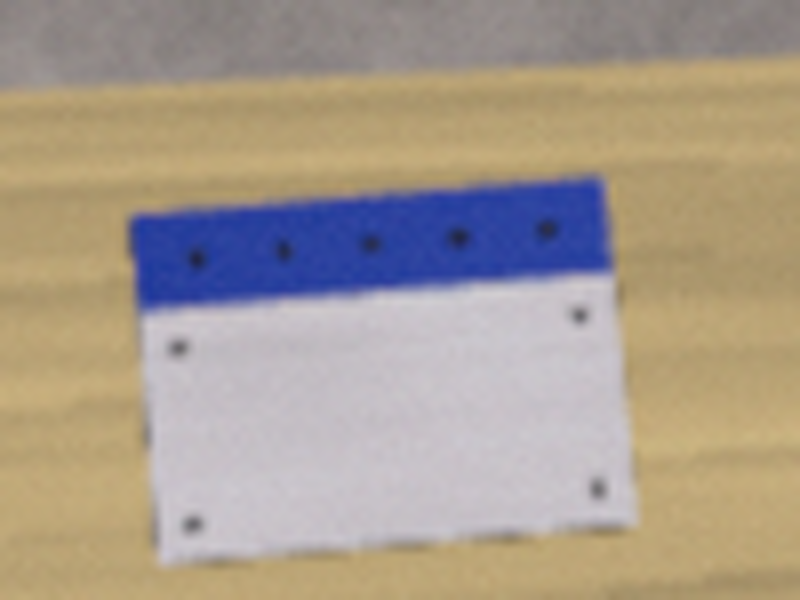

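View pics/scene0c.png

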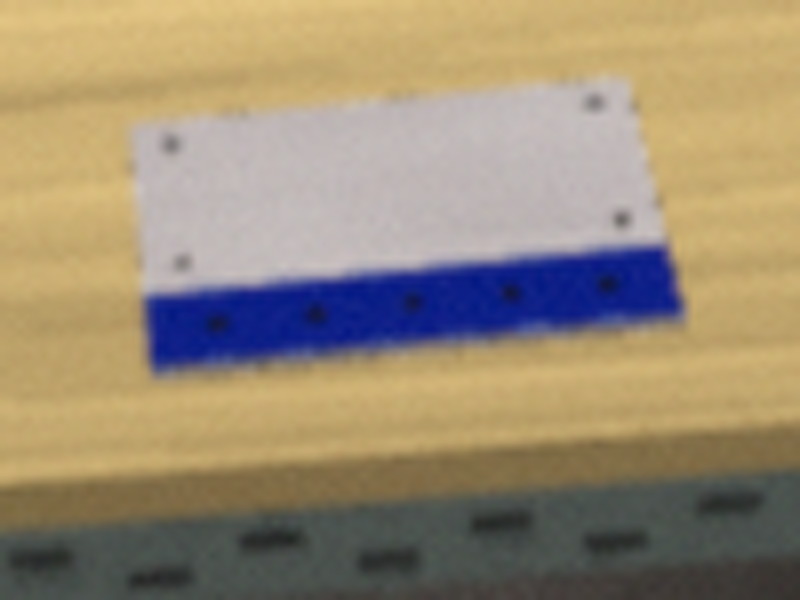

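Top crop: plate corners are (131,215), (602,178), (637,522) and (160,562). The strip's inner border runs (142,310)–(613,271) and the bench edge (0,91)–(800,57). Scene crop: border (147,297)–(665,245), edge (0,483)–(800,423).

```bash
cat > h.py <<'E'
from plant import r
import numpy as np, cv2
from scipy.spatial.transform import Rotation as R
def ray(n,uv,z):
    p=r.camera_params(n); uv=np.atleast_2d(uv).astype(float)
    d=np.c_[(uv[:,0]-p["cx"])/p["fx"],(uv[:,1]-p["cy"])/p["fy"],np.ones(len(uv))]
    d=R.from_quat(p["attitude"]).apply(d); o=np.array(p["position"])
    return o+d*((z-o[2])/d[:,2])[:,None]
def crop(uv,x0,y0,k=8): return (np.array(uv,float)+.5)/k-.5+[x0,y0]
def edge_top(img,c0=100,c1=345,r0=125,r1=155):
    # wood is yellow (R-B high); half-level crossing per column, robust line
    a=img.astype(float); w=a[:,:,0]-a[:,:,2]; pts=[]
    for c in range(c0,c1):
        col=w[r0:r1,c]; i=np.argmax(col>22)
        if i>0: pts.append([c,r0+i-1+(22-col[i-1])/(col[i]-col[i-1])])
    vx,vy,x,y=cv2.fitLine(np.float32(pts),cv2.DIST_HUBER,0,.01,.01).ravel()
    return [[c,y+vy/vx*(c-x)] for c in(c0,c1)]
def ang(a,b): d=b-a; return np.arctan2(d[1],d[0])
E
python3 - <<'E'
from h import *
np.set_printoptions(precision=4,suppress=True)
img=cv2.imread("pics/top0.png")[:,:,::-1]
et=edge_top(img); print("edge px",et, "manual",crop([[0,91],[800,57]],215,130))
E_=ray("top",et,.024); print("edge",E_[:,:2],ang(*E_))
es=ray("scene",crop([[0,483],[800,423]],190,185),.024); print("edge scene",es[:,:2],ang(es[1],es[0]))
for n,b,c,o in(("top",[[142,310],[613,271]],[[131,215],[602,178],[637,522],[160,562]],(215,130)),("scene",[[665,245],[147,297]],[[684,318],[152,372],[135,125],[630,80]],(190,185))):
    B=ray(n,crop(b,*o),.030);C=ray(n,crop(c,*o),.030)
    print(n,"border",B[:,:2],ang(*B),np.linalg.norm(B[1]-B[0]));print(C[:,:2],C.mean(0),ang(C[3],C[2]))
    nrm=np.array([-(E_[1]-E_[0])[1],(E_[1]-E_[0])[0]]);nrm/=np.linalg.norm(nrm)
    if nrm[0]<0:nrm=-nrm
    print("n",nrm,"dist top-edge",(B[:,:2]-E_[0,:2])@nrm,"scene-edge",(B[:,:2]-es[0,:2])@nrm)
for k,p in dict(tape=[362,184],tin=[148,182],sdtip=[187,170],sdend=[184,232],mug=[143,247],bottle=[385,239],bracket=[396,158]).items(): print(k,ray("top",p,.03)[0,:2])
s=r.get_state();print(R.from_quat(s["eef_rot"]).as_matrix(),s["tool_pos"])
E
```

```text
edge px [[100, np.float32(145.26361)], [345, np.float32(134.58725)]] manual [[214.5625 140.9375]
 [314.5625 136.6875]]
edge [[ 0.7164  0.5308]
 [ 0.7402 -0.2525]] -1.5404167416296164
edge scene [[ 0.7329 -0.1204]
 [ 0.7261  0.1547]] -1.5461898523721425
top border [[ 0.6348  0.1127]
 [ 0.6475 -0.0746]] -1.5032115694046642 0.18771542992487855
[[ 0.673   0.1165]
 [ 0.6851 -0.0713]
 [ 0.5471 -0.0812]
 [ 0.5347  0.1071]] [0.61   0.0178 0.03  ] -1.5049950312055633
n [0.9995 0.0304] dist top-edge [-0.0942 -0.0873] scene-edge [-0.0909 -0.0839]
scene border [[ 0.6342  0.1164]
 [ 0.6469 -0.071 ]] -1.503260999267426 0.1878199155050588
[[ 0.6747  0.1194]
 [ 0.6873 -0.0687]
 [ 0.5467 -0.0768]
 [ 0.5356  0.112 ]] [0.6111 0.0215 0.03  ] -1.5120141133228233
n [0.9995 0.0304] dist top-edge [-0.0948 -0.0878] scene-edge [-0.0914 -0.0844]
tape [ 0.5778 -0.2985]
tin [0.5957 0.3774]
sdtip [0.6317 0.2555]
sdend [0.4373 0.2654]
mug [0.3938 0.3914]
bottle [ 0.4026 -0.3632]
bracket [ 0.6599 -0.4124]
[[-0.9338  0.3577 -0.0005]
 [ 0.3577  0.9338 -0.0015]
 [-0.0001 -0.0016 -1.    ]] [0.2234 0.5831 0.238 ]
```

Emit:
carry_out:
  plan:
    - {"rot": [0, 0, -0.1], "xyz": [-0.035, -0.032, 0], "grip": 0}
    - {"rot": [0, 0, -0.2], "xyz": [-0.065, -0.06, 0], "grip": 0}
    - {"rot": [0, 0, -0.3], "xyz": [-0.095, -0.088, 0], "grip": 0}
    - {"rot": [0, 0, -0.396], "xyz": [-0.125, -0.116, 0], "grip": 0}
    - {"rot": [0, 0, -0.396], "xyz": [-0.155, -0.144, 0], "grip": 0}
    - {"rot": [0, 0, -0.396], "xyz": [-0.185, -0.172, 0], "grip": 0}
    - {"rot": [0, 0, -0.396], "xyz": [-0.215, -0.2, 0], "grip": 0}
    - {"rot": [0, 0, -0.396], "xyz": [-0.23, -0.215, 0], "grip": 0}

```text
clock: 0.77
tool_pos: [0.3632, 0.2951, 0.2383]
eef_rot: [-0.012, 1.0, -0.002, -0.0]
contact_force: [-0.4, -0.0, 0.2]
opening: 1.004
finger_force: 0.0
```

```bash
cat >> h.py <<'E'
np.set_printoptions(precision=4,suppress=True)
def to(target,yaw=1.6012):
    """shift in tool axes and rotvec to bring the tool to world target, tool y at yaw, pointing down"""
    s=r.get_state(); Q=R.from_quat(s["eef_rot"]); y=np.array([np.cos(yaw),np.sin(yaw),0]); z=np.array([0,0,-1.])
    T=R.from_matrix(np.c_[np.cross(y,z),y,z])
    print("t",round(s["clock"],2),"pos",np.array(s["tool_pos"]),"F",np.array(s["contact_force"]),"shift",Q.inv().apply(np.array(target)-s["tool_pos"]),"rot",(Q.inv()*T).as_rotvec(),"q",np.array(s["q"]))
E
python3 -c "from h import *; to([.5,.017,.15])"
```

```text
t 0.77 pos [0.3632 0.2951 0.2383] F [-0.4007 -0.0389  0.1939] shift [-0.1299 -0.281   0.0894] rot [-0.0042 -0.0003 -0.0054] q [-0.552   0.5044 -0.3487  2.0162  0.274   0.6685  0.518 ]
```

Emit:
carry_out:
  plan:
    - {"rot": [0, 0, 0], "xyz": [-0.015, -0.035, 0.005], "grip": 0}
    - {"rot": [0, 0, 0], "xyz": [-0.032, -0.07, 0.01], "grip": 0}
    - {"rot": [0, 0, 0], "xyz": [-0.049, -0.105, 0.02], "grip": 0}
    - {"rot": [0, 0, 0], "xyz": [-0.066, -0.14, 0.035], "grip": 0}
    - {"rot": [0, 0, 0], "xyz": [-0.083, -0.175, 0.05], "grip": 0}
    - {"rot": [0, 0, 0], "xyz": [-0.1, -0.21, 0.065], "grip": 0}
    - {"rot": [0, 0, 0], "xyz": [-0.117, -0.245, 0.08], "grip": 0}
    - {"rot": [0, 0, 0], "xyz": [-0.13, -0.278, 0.089], "grip": 0}

```text
clock: 1.43
tool_pos: [0.5002, 0.0243, 0.1481]
eef_rot: [-0.015, 1.0, -0.0, -0.001]
contact_force: [-0.1, 1.1, 0.2]
opening: 0.999
finger_force: 0.0
```

```bash
python3 -c "from h import *; to([.5,.017,.04])"
```

```text
t 1.43 pos [0.5002 0.0243 0.1481] F [-0.088   1.0636  0.1861] shift [ 0.0003 -0.0073  0.1081] rot [-0.0003 -0.0013 -0.0009] q [ 0.0571  0.6884 -0.319   2.0162  0.4269  0.5022  1.028 ]
```

Emit:
carry_out:
  plan:
    - {"rot": [0, 0, 0], "xyz": [0, -0.002, 0.03], "grip": 0}
    - {"rot": [0, 0, 0], "xyz": [0, -0.002, 0.06], "grip": 0}
    - {"rot": [0, 0, 0], "xyz": [0, -0.002, 0.09], "grip": 0}
    - {"rot": [0, 0, 0], "xyz": [0, -0.002, 0.108], "grip": 0}
    - {"rot": [0, 0, 0], "xyz": [0, -0.002, 0.108], "grip": 0}
    - {"rot": [0, 0, 0], "xyz": [0, -0.002, 0.108], "grip": 0}

```text
clock: 1.93
tool_pos: [0.4992, 0.0248, 0.0411]
eef_rot: [-0.015, 1.0, -0.0, -0.001]
contact_force: [0.6, -0.2, 0.3]
opening: 0.999
finger_force: 0.0
```

```bash
python3 -c "
from h import *; to([.5,.017,.0265])
cv2.imwrite('pics/s1.png',cv2.resize(r.snapshot('scene')[140:260,170:330,::-1],None,fx=5,fy=5,interpolation=cv2.INTER_CUBIC))"
```

```text
t 1.93 pos [0.4992 0.0248 0.0411] F [ 0.5618 -0.2284  0.3442] shift [-0.0006 -0.0078  0.0146] rot [-0.0004 -0.0022  0.0003] q [-0.049   0.8796 -0.1529  2.0699  0.5368  0.2318  0.9294]
```

View pics/s1.png

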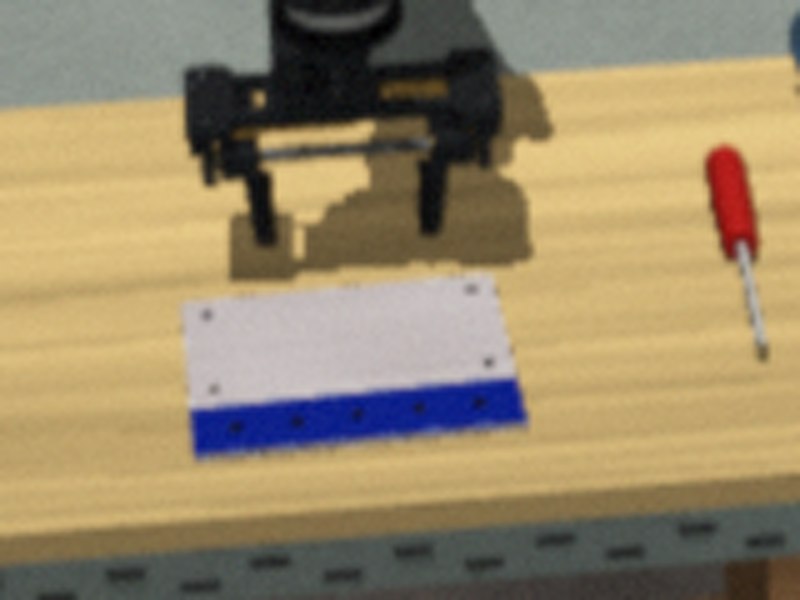

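The two tips stand at (265,243) and (430,233) behind the plate's rear edge, clear of everything. Next I lower them and start pushing.

Emit:
carry_out:
  plan:
    - {"rot": [0, 0, 0], "xyz": [0, -0.008, 0.008], "grip": 0}
    - {"rot": [0, 0, 0], "xyz": [0, -0.008, 0.0145], "grip": 0}
    - {"rot": [0, 0, 0], "xyz": [0, -0.008, 0.0145], "grip": 0}
    - {"rot": [0, 0, 0], "xyz": [0, -0.008, 0.0145], "grip": 0}

```text
clock: 2.32
tool_pos: [0.5002, 0.0164, 0.0273]
eef_rot: [-0.015, 1.0, -0.0, 0.0]
contact_force: [0.2, 0.1, -0.4]
opening: 1.001
finger_force: 0.0
```

Emit:
carry_out:
  plan:
    - {"rot": [0, 0, 0], "xyz": [-0.008, 0, 0], "grip": 0}
    - {"rot": [0, 0, 0], "xyz": [-0.016, 0, 0], "grip": 0}
    - {"rot": [0, 0, 0], "xyz": [-0.023, 0, 0], "grip": 0}
    - {"rot": [0, 0, 0], "xyz": [-0.03, 0, 0], "grip": 0}
    - {"rot": [0, 0, 0], "xyz": [-0.036, 0, 0], "grip": 0}
    - {"rot": [0, 0, 0], "xyz": [-0.042, 0, 0], "grip": 0}
    - {"rot": [0, 0, 0], "xyz": [-0.047, 0, 0], "grip": 0}
    - {"rot": [0, 0, 0], "xyz": [-0.05, 0, 0], "grip": 0}

```text
clock: 2.98
tool_pos: [0.5488, 0.0178, 0.027]
eef_rot: [-0.015, 1.0, -0.0, -0.002]
contact_force: [-6.1, -0.6, 3.6]
opening: 1.003
finger_force: 2.7
```

```bash
python3 -c "from h import *; to([.6,.02,.0265])"
```

```text
t 2.98 pos [0.5488 0.0178 0.027 ] F [-6.1252 -0.6146  3.6161] shift [-0.0513  0.0007  0.0004] rot [-0.0008 -0.0036 -0.0007] q [ 0.0091  0.9329 -0.213   1.9209  0.5258  0.3462  0.9813]
```

Emit:
carry_out:
  plan:
    - {"rot": [0, 0, 0], "xyz": [-0.006, 0, 0], "grip": 0}
    - {"rot": [0, 0, 0], "xyz": [-0.013, 0, 0], "grip": 0}
    - {"rot": [0, 0, 0], "xyz": [-0.02, 0, 0], "grip": 0}
    - {"rot": [0, 0, 0], "xyz": [-0.027, 0, 0], "grip": 0}
    - {"rot": [0, 0, 0], "xyz": [-0.034, 0, 0], "grip": 0}
    - {"rot": [0, 0, 0], "xyz": [-0.041, 0, 0], "grip": 0}
    - {"rot": [0, 0, 0], "xyz": [-0.047, 0, 0], "grip": 0}
    - {"rot": [0, 0, 0], "xyz": [-0.05, 0, 0], "grip": 0}

```text
clock: 3.65
tool_pos: [0.5995, 0.0191, 0.027]
eef_rot: [-0.015, 1.0, -0.0, -0.001]
contact_force: [-5.1, 0.0, 3.7]
opening: 0.999
finger_force: 2.4
```

```bash
python3 -c "
from h import *; to([.615,.02,.0265])
a=r.snapshot('scene')[:,:,::-1]; b=r.snapshot('top')[:,:,::-1]; cv2.imwrite('pics/s2f.png',a); cv2.imwrite('pics/t2f.png',b)
z=lambda i,y,x:cv2.resize(i[y:y+50,x:x+100],None,fx=8,fy=8,interpolation=cv2.INTER_CUBIC)[:300 if 0 else 400]
cv2.imwrite('pics/c2.png',np.vstack([cv2.resize(a[205:242,190:290],None,fx=8,fy=8,interpolation=cv2.INTER_CUBIC),cv2.resize(b[128:165,215:315],None,fx=8,fy=8,interpolation=cv2.INTER_CUBIC)]))"
```

```text
t 3.65 pos [0.5995 0.0191 0.027 ] F [-5.0713  0.0348  3.6543] shift [-0.0155  0.0004  0.0005] rot [-0.0007 -0.0023 -0.0011] q [ 0.0428  0.9699 -0.2694  1.7638  0.4982  0.4785  1.0376]
```

View pics/c2.png

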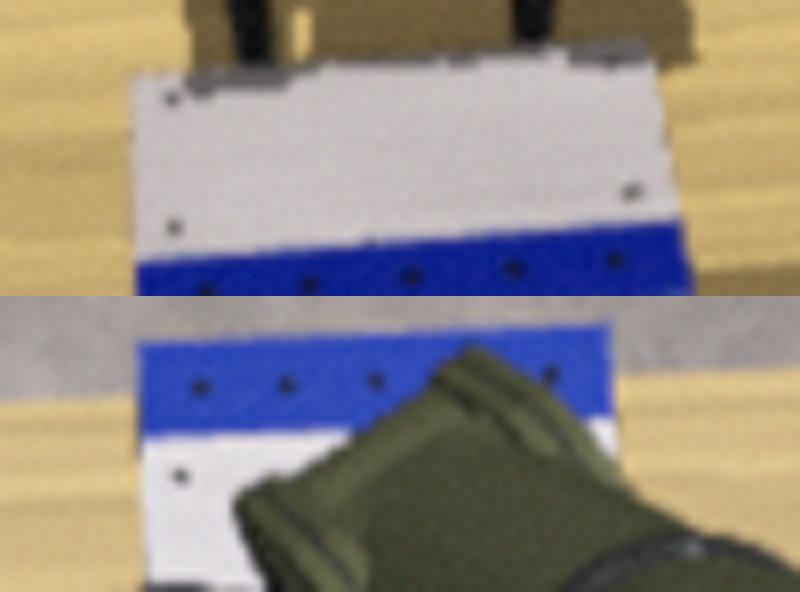

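The border shows at scene crop (138,262)–(684,221) and top crop (142,141)–(615,118). The plate now looks parallel to the edge, with the border still short of it.

Run:
```python
from h import *
et=edge_top(cv2.imread("pics/top0.png")[:,:,::-1]); Et=ray("top",et,.024)
Es=ray("scene",crop([[0,483],[800,423]],190,185),.024)
n=np.array([.9995,.0304])
for k,b,o in(("scene",[[138,262],[684,221]],(190,205)),("top",[[142,141],[615,118]],(215,128))):
    B=ray(k,crop(b,*o),.03); B=B[np.argsort(-B[:,1])]
    print(k,B[:,:2],ang(*B),"vs own",(B[:,:2]-(Et if k=="top" else Es)[0,:2])@n)
# full-length edge in scene: half-level between light top and dark edge face
img=cv2.imread("pics/scene0.png").astype(float)[:,:,1]
pts=[]
for c in range(60,480):
    y0=int(240-(c-190)*.075)+6; g=np.diff(cv2.GaussianBlur(img[y0-12:y0+9,c:c+1],(1,3),0).ravel())
    i=np.argmin(g[1:-1])+1; d=(g[i-1]-g[i+1])/(2*(g[i-1]-2*g[i]+g[i+1]))
    pts.append([c,y0-12+i+.5+d])
pts=np.array(pts);vx,vy,x,y=cv2.fitLine(np.float32(pts),cv2.DIST_HUBER,0,.01,.01).ravel()
L=np.array([[c,y+vy/vx*(c-x)] for c in(190,290)]);print(L,"manual",crop([[0,483],[800,423]],190,185))
L=np.array([[c,y+vy/vx*(c-x)] for c in(60,480)]);W=ray("scene",L,.024);print(W[:,:2],ang(W[1],W[0]), (W[:,:2]-Et[0,:2])@n)
```

```text
scene [[ 0.7078  0.1163]
 [ 0.7127 -0.0732]] -1.5449419305785783 vs own [-0.0178 -0.0187]
top [[ 0.7092  0.1117]
 [ 0.7159 -0.0773]] -1.5357530057653528 vs own [-0.0199 -0.019 ]
[[190.     245.0718]
 [290.     237.2002]] manual [[189.5625 244.9375]
 [289.5625 237.4375]]
[[ 0.7439 -0.4668]
 [ 0.7089  0.6991]] -1.540794851546449 [-0.0028 -0.0024]
```

Emit:
carry_out:
  plan:
    - {"rot": [0, 0, 0], "xyz": [-0.004, 0, 0], "grip": 0}
    - {"rot": [0, 0, 0], "xyz": [-0.008, 0, 0], "grip": 0}
    - {"rot": [0, 0, 0], "xyz": [-0.012, 0, 0], "grip": 0}
    - {"rot": [0, 0, 0], "xyz": [-0.015, 0, 0], "grip": 0}
    - {"rot": [0, 0, 0], "xyz": [-0.0165, 0, 0], "grip": 0}
    - {"rot": [0, 0, 0], "xyz": [-0.0175, 0, 0], "grip": 0}
    - {"rot": [0, 0, 0], "xyz": [-0.0175, 0, 0], "grip": 0}
    - {"rot": [0, 0, 0], "xyz": [-0.0175, 0, 0], "grip": 0}

```text
clock: 4.42
tool_pos: [0.6179, 0.0203, 0.0271]
eef_rot: [-0.015, 1.0, 0.0, 0.0]
contact_force: [-2.6, -0.6, -0.5]
opening: 0.997
finger_force: 1.1
```

```bash
python3 -c "
from h import *; to([.6,.02,.0265])
a=r.snapshot('scene')[:,:,::-1]; b=r.snapshot('top')[:,:,::-1]; cv2.imwrite('pics/s3f.png',a); cv2.imwrite('pics/t3f.png',b)
cv2.imwrite('pics/c3.png',np.vstack([cv2.resize(a[218:255,190:290],None,fx=8,fy=8,interpolation=cv2.INTER_CUBIC),cv2.resize(b[124:161,215:315],None,fx=8,fy=8,interpolation=cv2.INTER_CUBIC)]))"
```

```text
t 4.42 pos [0.6179 0.0203 0.0271] F [-2.6011 -0.5617 -0.5379] shift [0.0179 0.0003 0.0006] rot [ 0.0002  0.0007 -0.0002] q [ 0.0499  0.9845 -0.2845  1.7078  0.4897  0.5198  1.0573]
```

View pics/c3.png

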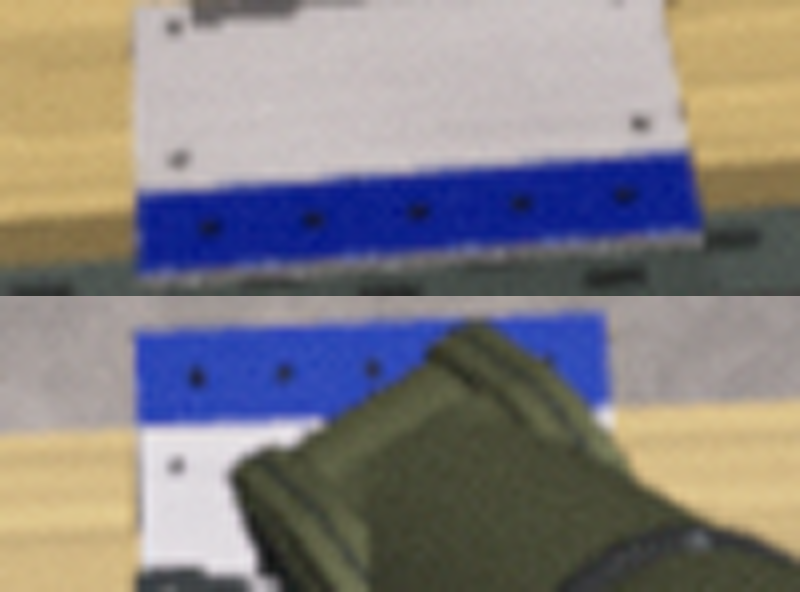

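Scene crop border (138,191)–(688,152); top crop border (138,129)–(611,107). It lies nearly on the edge.

Run:
```python
from h import *
Et=ray("top",edge_top(cv2.imread("pics/top0.png")[:,:,::-1]),.024)
n=np.array([.9995,.0304]); Es=np.array([.7439,-.4668])
s=cv2.imread("pics/s3f.png").astype(float); t=cv2.imread("pics/t3f.png").astype(float)
def fit(img,cols,rows,sign):
    # red level: white high, blue low -> half-level crossing
    P=[]
    for c in cols:
        v=img[rows,c,2]; h=(v.max()+v.min())/2; k=np.where(np.diff(np.sign(v-h))*sign>0)[0]
        if len(k): i=k[-1] if sign<0 else k[0]; P.append([c,rows[0]+i+(h-v[i])/(v[i+1]-v[i])])
    vx,vy,x,y=cv2.fitLine(np.float32(P),cv2.DIST_HUBER,0,.01,.01).ravel(); return [[c,y+vy/vx*(c-x)] for c in(cols[0],cols[-1])]
fs=fit(s,range(210,272),np.arange(233,245),-1)
man={"scene man":("scene",crop([[138,191],[688,152]],190,218)),"top man":("top",crop([[138,129],[611,107]],215,124)),"scene fit":("scene",fs)}
for k,(c,b) in man.items():
    B=ray(c,b,.03); B=B[np.argsort(-B[:,1])]
    print(k,np.array(b).ravel(),ang(*B),(B[:,:2]-(Es if c=="scene" else Et[0,:2]))@n)
```

```text
scene man [206.8125 241.4375 275.5625 236.5625] -1.5517978796851248 [-0.0004 -0.0026]
top man [231.8125 139.6875 290.9375 136.9375] -1.5374447203220187 [-0.002  -0.0015]
scene fit [210.     241.5947 271.     236.9286] -1.5436913855002439 [-0.0004 -0.0009]
```

Emit:
carry_out:
  plan:
    - {"rot": [0, 0, 0], "xyz": [-0.0005, 0, 0], "grip": 0}
    - {"rot": [0, 0, 0], "xyz": [-0.001, 0, 0], "grip": 0}
    - {"rot": [0, 0, 0], "xyz": [-0.001, 0, 0], "grip": 0}
    - {"rot": [0, 0, 0], "xyz": [-0.001, 0, 0], "grip": 0}

```text
clock: 4.85
tool_pos: [0.6184, 0.0203, 0.0272]
eef_rot: [-0.015, 1.0, 0.0, -0.0]
contact_force: [-3.0, -0.4, -0.9]
opening: 0.998
finger_force: 1.5
```

Emit:
carry_out:
  plan:
    - {"rot": [0, 0, 0], "xyz": [0.004, 0, 0], "grip": 0}
    - {"rot": [0, 0, 0], "xyz": [0.008, 0, 0], "grip": 0}
    - {"rot": [0, 0, 0], "xyz": [0.008, 0, -0.02], "grip": 0}
    - {"rot": [0, 0, 0], "xyz": [0.008, 0, -0.04], "grip": 0}
    - {"rot": [0, 0, 0], "xyz": [-0.02, 0, -0.04], "grip": 0}
    - {"rot": [0, 0, 0], "xyz": [-0.05, 0, -0.04], "grip": 0}
    - {"rot": [0, 0, 0], "xyz": [-0.06, 0, -0.03], "grip": 0}
    - {"rot": [0, 0, 0], "xyz": [-0.06, 0, -0.02], "grip": 0}

```text
clock: 5.52
tool_pos: [0.6828, 0.0224, 0.0482]
eef_rot: [-0.014, 1.0, 0.001, 0.004]
contact_force: [-0.4, -0.2, -1.2]
opening: 1.002
finger_force: 0.0
```

Emit:
carry_out:
  plan:
    - {"rot": [0, 0, 0], "xyz": [0, 0, 0.003], "grip": 0}
    - {"rot": [0, 0, 0], "xyz": [0, 0, 0.005], "grip": 0}
    - {"rot": [0, 0, 0], "xyz": [0, 0, 0.005], "grip": 0}

```text
clock: 5.77
tool_pos: [0.6767, 0.0221, 0.0414]
eef_rot: [-0.016, 1.0, -0.0, -0.001]
contact_force: [0.2, -0.3, -0.7]
opening: 0.998
finger_force: 0.0
```

```bash
python3 -c "
from h import *; to([.68,.0215,.03])
a=r.snapshot('scene')[:,:,::-1]; cv2.imwrite('pics/s4f.png',a)
cv2.imwrite('pics/c4.png',cv2.resize(a[185:255,190:290],None,fx=8,fy=8,interpolation=cv2.INTER_CUBIC))"
```

```text
t 5.77 pos [0.6767 0.0221 0.0414] F [ 0.1561 -0.3252 -0.6509] shift [-0.0033 -0.0007  0.0114] rot [-0.0002 -0.0026  0.0006] q [ 0.0678  1.0226 -0.3335  1.5045  0.4519  0.6942  1.1332]
```

View pics/c4.png

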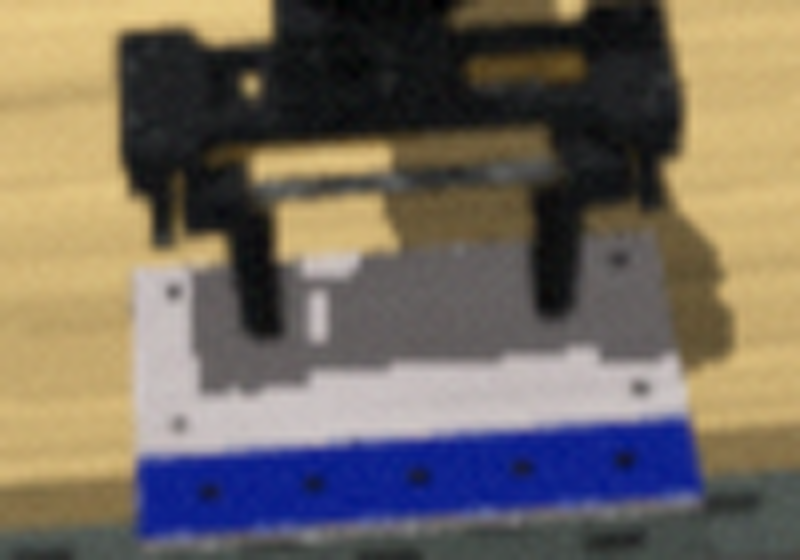

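The fingertips are above the plate's bench part, at crop (262,330) and (553,310). The border, (138,459)–(690,418), is on the edge to within about 1 mm. Now I press down.

Emit:
carry_out:
  plan:
    - {"rot": [0, 0, 0], "xyz": [0, 0, 0.005], "grip": 0}
    - {"rot": [0, 0, 0], "xyz": [0, 0, 0.0085], "grip": 0}
    - {"rot": [0, 0, 0], "xyz": [0, 0, 0.01], "grip": 0}
    - {"rot": [0, 0, 0], "xyz": [0, 0, 0.01], "grip": 0}
    - {"rot": [0, 0, 0], "xyz": [0, 0, 0.01], "grip": 0}
    - {"rot": [0, 0, 0], "xyz": [0, 0, 0.01], "grip": 0}

```text
clock: 6.32
tool_pos: [0.6786, 0.0221, 0.0323]
eef_rot: [-0.015, 1.0, 0.0, 0.0]
contact_force: [0.2, 0.8, -0.4]
opening: 1.001
finger_force: 0.0
```

Emit:
carry_out:
  plan:
    - {"rot": [0, 0, 0], "xyz": [0, 0, 0.001], "grip": 0}
    - {"rot": [0, 0, 0], "xyz": [0, 0, 0.002], "grip": 0}
    - {"rot": [0, 0, 0], "xyz": [0, 0, 0.002], "grip": 0}
    - {"rot": [0, 0, 0], "xyz": [0, 0, 0.002], "grip": 0}

```text
clock: 6.65
tool_pos: [0.6787, 0.0222, 0.0306]
eef_rot: [-0.015, 1.0, 0.0, 0.0]
contact_force: [-0.9, -0.3, 3.0]
opening: 0.997
finger_force: 1.5
```

Contact at 3 N; press on in small steps.

Emit:
carry_out:
  plan:
    - {"rot": [0, 0, 0], "xyz": [0, 0, 0.0005], "grip": 0}
    - {"rot": [0, 0, 0], "xyz": [0, 0, 0.001], "grip": 0}
    - {"rot": [0, 0, 0], "xyz": [0, 0, 0.001], "grip": 0}
    - {"rot": [0, 0, 0], "xyz": [0, 0, 0.001], "grip": 0}
    - {"rot": [0, 0, 0], "xyz": [0, 0, 0.001], "grip": 0}

```text
clock: 7.07
tool_pos: [0.6787, 0.0222, 0.0305]
eef_rot: [-0.015, 1.0, -0.0, 0.0]
contact_force: [-2.5, -0.8, 9.4]
opening: 1.0
finger_force: 4.7
```

Emit:
carry_out:
  plan:
    - {"rot": [0, 0, 0], "xyz": [0, 0, 0.0005], "grip": 0}
    - {"rot": [0, 0, 0], "xyz": [0, 0, 0.0005], "grip": 0}
    - {"rot": [0, 0, 0], "xyz": [0, 0, 0.0005], "grip": 0}
    - {"rot": [0, 0, 0], "xyz": [0, 0, 0.0005], "grip": 0}
    - {"rot": [0, 0, 0], "xyz": [0, 0, 0.0005], "grip": 0}

```text
clock: 7.48
tool_pos: [0.6788, 0.0222, 0.0305]
eef_rot: [-0.015, 1.0, -0.0, 0.0]
contact_force: [-3.9, -1.5, 12.1]
opening: 1.001
finger_force: 6.3
```

```bash
python3 -c "
from h import *
a=r.snapshot('scene')[:,:,::-1]; t=r.snapshot('top')[:,:,::-1]
to([.68,.0215,.03])
cv2.imwrite('pics/c5.png',np.vstack([cv2.resize(a[218:255,190:290],None,fx=8,fy=8,interpolation=cv2.INTER_CUBIC),cv2.resize(t[124:161,215:315],None,fx=8,fy=8,interpolation=cv2.INTER_CUBIC)]))"
```

```text
t 7.58 pos [0.6787 0.0221 0.0305] F [-3.9528 -0.9488 12.746 ] shift [-0.0013 -0.0007  0.0005] rot [-0.0002  0.0007 -0.0003] q [ 0.0646  1.0386 -0.3271  1.5024  0.4585  0.6765  1.1277]
```

View pics/c5.png

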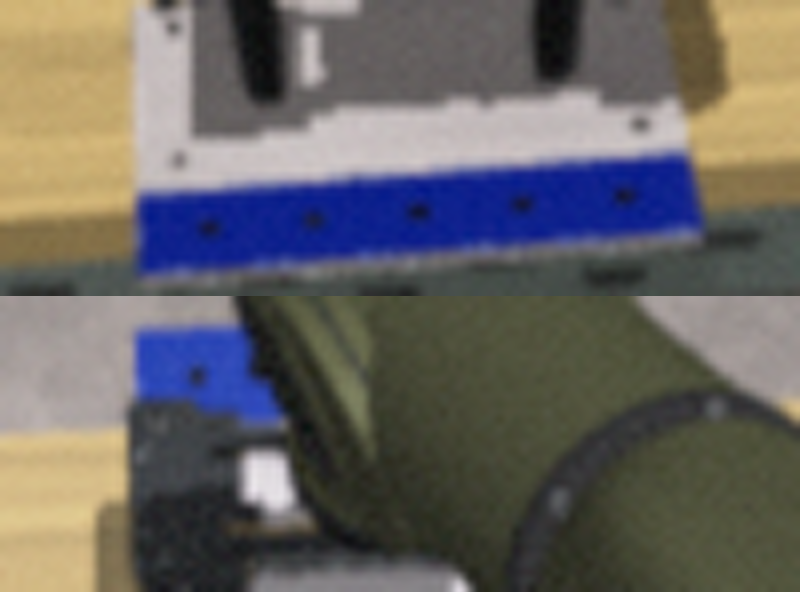

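The plate is held with about 12.5 N. The border at scene crop (138,192)–(688,155) is on the edge, and nothing else has been touched, so I'm handing in.

```bash
python3 -c "
from plant import r
print(r.finish_job())"
```

```text
the job is handed in; nothing more can be done
None
```

The job is handed in: only the blue strip overhangs, parallel to the edge with its inner border within about 1 mm of it by my camera estimate, and the plate is held pressed on the bench with about 12.5 N. I don't have the judge's verdict.

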